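# Third hand: hold the hub against the sprung stop of a mounting jig

### The arm

A 6-joint arm with a two-finger parallel gripper is mounted at the origin on a cart in front of the work surface, level with it; the furniture and walls round the work are solid. World frame = base frame: x ahead of the robot, y to its left, z up, the work surface at z = 0. Lengths are in m, angles in degrees, forces in N, time in s.
With the tool pointing down it reaches from about 0.25 to 0.725 m from the base axis. Payload 9.7 kg.
Tool frame: the origin (TCP) lies on the centre line of the jaws, within the pads' length; the fingertips stand 17 mm ahead of it and the grasp point (between the pads) lies 2 mm behind it (bot.nose_length is the distance from the TCP to the fingertips, in m); x points along the fingers, y is the direction in which the jaws open and shut, and the axes are right-handed (so a half turn about x gives the same grasp; the last joint's range is limited). The gripper opens to 85 mm and grips with 20 to 120 N. Pads are 22 mm wide; open, the fingers measure 114 mm over their backs; the gripper's body (76 mm by 85 mm) begins 54 mm behind the grasp point. The pads swing forward as they close: fully open they stand 13 mm farther back than shut.
Start: joints at [-65.317, 4.979, 10.078, 95.1, 0, 90], TCP at [0.23, -0.5, 0.248] pointing down, gripper open.
Joint ranges: [-179.16, 179.16], [-48.56, 103.87], [-65.8, 70.77], [-126.05, 130.52], [-82.76, 87.17], [-180, 180]. Speed limits (degrees/s): [127.2, 127.2, 147.25, 180, 180, 180].

### API

Orientations are given as [roll, pitch, yaw] about the fixed x, y, z axes, in that order (R = Rz(yaw) Ry(pitch) Rx(roll)).
In Python, from workcell import bot, viewer, ticket gives the robot as it stands.
- The arm moves only by the tool jog_arm, never from a script. Its argument "deltas" is a list of rows, each an object of numbers: "fingers": the opening, from 0 (shut) to 1 (fully open); "x", "y", "z": the shift along the world's x, y, z in mm; "twist": the turn about the world's z in degrees. A call has 1 to 10 rows; each row is the pose to reach, as a shift and turn from the pose measured when the call began; what a row does not reach only later rows make up. A row lasts 1/10 s, in which the tool goes at most 50 mm and 8.59 degrees, less where a joint would pass 70% of its speed; a pose out of reach is approached as far as the arm can. A call with a gripper value outside its range is refused whole. The fingers move at their own pace and stop on an object; "grip_force" is the grip in N (left out, the last holds). Time passes only in rows, so rows that repeat a pose let the fingers close. It gives the time, the measured TCP pose, the force and the opening at its end, in the units of the state.
- bot.get_obs(): the state, without advancing time (a new reading comes with each control period).
- viewer.camera(name): name is "side" or "top" or "wrist"; returns a dict with "image" (480x640x3 uint8, red, green, blue), "fovy" (degrees; the focal length in pixels is half the picture's height over the tangent of half this angle, whatever the lens; pixels are square), "cx", "cy" (the principal point, pixels), "world_to_cam" (4x4, takes a point from world to camera coordinates); the wrist camera has in their place "tool_from_camera" (4x4, takes a point from camera to tool coordinates, whose origin is the TCP and whose axes are the tool frame's). Camera axes: x right, y down, z forward; pixel columns grow to the right and rows downward; lengths in m; the calibration is good to about 2 mm. A picture is of the moment at which its call begins: read the wrist's pose just before it. There is no depth.
- ticket.job_done(): hands the job in, once; it reports no verdict.
The state is a dict: "time": time; "q": joint angles; "qd": joint speeds; "joint_efforts": joint torques, N m; "ee_pos": TCP position; "tcp_rot": TCP orientation; "wrist_force": force on the tool from outside, world axes, zero at the start; "torque": the same for the moment, N m; "opening": finger opening in m.
Only numpy, scipy, OpenCV 4.12 (cv2) and the standard library are available. Lean on these libraries where they do the work, as an engineer would, in place of code of your own. Each camera call takes 0.05 s, during which the arm holds its last target.

### The job

I want to screw the black USB hub down in the mounting jig and need a third hand: lay the hub flat on the jig's plate, lengthwise and centred in front of the white sprung stop without touching the stop yet, then slide it end-on and square against the stop until the black pointer on the grey housing stands in the green band, never letting it run into the red. Keep pressing steadily there: finish while still holding the hub against the stop with the pointer in the green, do not let go. Leave the other things on the bench where they are.

Things in the scene. Friction and masses are not known exactly. Their poses are not given: they have to be found in the camera images.
- hub: black USB hub, a flat box 41 (its x) x 85 (its y) x 18 mm high (its z), 60 to 130 g, loose on the bench. Origin: centre of its underside. A row of light grey ports is on one long side; either end may go against the stop. Grip it across its 41 mm width. A tall metal post of the bench stands right of it, near x 0.57, y -0.51.
- jig: mounting jig fixed to the bench: aluminium plate 185 x 100 mm, top 6 mm above the bench. Origin on the bench under the plate; x along the plate towards the stop, y across it (0 = middle), z up. Free plate from x = -85 mm to the white stop, whose untouched face is at x = +30 mm; grey gauge housing from x = +61 mm, 66 mm wide, top 34 mm above the bench. The hub goes lengthwise along x, at y = 0.
- stop_face (a point): the white stop; its origin is the middle of its front face, 15 mm above the bench; moves with the stop. It is a white block 8 mm thick, 62 mm wide, its top 28 mm above the bench; pressed on this face it slides along the jig's x towards the housing. Axes parallel to the jig's.
- stop (a joint): how far the stop is pushed in, in m: 0 untouched, 0.022 at its end. A spring pushes back with 2 N at 0, rising by 0.8 N per mm; let go and it pushes the hub back. The black pointer on the housing moves with it: white scale up to 0.006, green band 0.006 to 0.013 (about 7 to 12 N), yellow to 0.016, red above.
- screwdriver: bystander: screwdriver with red handle, 22 x 194 x 24 mm, lying left of the jig (a cord of the room hangs over the bench there, down from x 0.43, y 0.18, z 0.45 to x 0.66, y 0.04, z 0.04: keep to its right); origin centre of its underside, long axis its y
- marker: bystander: felt marker with black cap, 16 x 132 x 18 mm, lying on the bench; origin centre of its underside, long axis its y
- carton: bystander: small white carton 76 (x) x 122 (y) x 60 mm; origin centre of its underside
- tray: bystander: shallow light grey parts tray with some rings in it, 90 (x) x 130 (y) x 22 mm; origin centre of its underside
- timer: bystander: light grey lab timer 64 x 64 x 20 mm, lying behind; origin centre of its underside

How it is judged:
By the outcome, as a careful person would: the job done as asked, in the order asked, and still so for the second after the job is handed in, while the arm keeps its last pose, push and grip.
It also fails if it takes over 45 s, if anything falls off the work surface, if the arm or the gripper's body presses on something with over 40 N, if the wrist force passes 120 N, or if a joint passes its speed limit or range.

## Working session

There is one attempt and no reset: what is moved stays moved. The work goes in short steps, Python scripts to look and compute and a tool call to move; the robot and the scene stay as the last step left them, time stands still between calls to the robot, and variables do not carry over. Pictures are saved under pics/ and viewed, and the job is handed in when it is done.

Besides the shell and the picture viewer there is one more tool, called after "Call:" in YAML: its name, and indented under it one key for each argument. jog_arm: Moves the arm, as the interface text tells. Its arguments: {"type":"object","properties":{"deltas":{"type":"array"},"grip_force":{"type":"number"}},"required":["deltas"]}

```bash
mkdir -p pics; ls; python3 - <<'E'
from workcell import bot, viewer, ticket
import cv2
o=bot.get_obs();print(o)
for n in("side","top","wrist"):
    c=viewer.camera(n);cv2.imwrite(f"pics/a_{n}.png",c["image"][:,:,::-1]);print(n,c["fovy"],c["cx"],c["cy"],c.get("world_to_cam"),c.get("tool_from_camera"),[k for k in c])
E
```

```text
pics
{'time': 0.0, 'q': array([-6.53176340e+01,  5.01270186e+00,  1.00358365e+01,  9.50994023e+01,
        3.43146880e-05,  8.99983510e+01]), 'qd': array([ 0.00672617, -0.06592036,  0.0908338 ,  0.04650817, -0.01534174,
        0.00839326]), 'joint_efforts': array([-4.02603895e-03, -5.20380700e+01,  4.64813805e+01,  1.58782478e-02,
       -8.11869518e-05,  1.99789940e-05]), 'ee_pos': array([ 0.2295917 , -0.49957273,  0.24758006]), 'tcp_rot': array([-90.02742772,  89.92373233, 114.65658723]), 'wrist_force': array([-0.50054657, -0.63866849,  0.06592854]), 'torque': array([-0.02566411,  0.00601542,  0.05136047]), 'opening': 0.08600164155594786}
side 44.540599691151414 311.7833262329463 233.88657497385063 [[ 8.88046690e-01 -4.59752963e-01 -5.38391233e-04 -6.26986425e-01]
 [-3.07659579e-01 -5.93396110e-01 -7.43792068e-01  1.32535053e-01]
 [ 3.41641128e-01  6.60687725e-01 -6.68410854e-01  1.52825221e+00]
 [ 0.00000000e+00  0.00000000e+00  0.00000000e+00  1.00000000e+00]] None ['image', 'fovy', 'cx', 'cy', 'world_to_cam']
top 47.28005423977897 313.1834096860757 241.07953572118655 [[-0.00703753 -0.99900252 -0.04409583 -0.14443862]
 [-0.98875239  0.01353985 -0.14894761  0.61452995]
 [ 0.14939609  0.04255164 -0.98786141  1.2248884 ]
 [ 0.          0.          0.          1.        ]] None ['image', 'fovy', 'cx', 'cy', 'world_to_cam']
wrist 64.78906266013529 322.0039922990955 244.42147966523123 None [[-4.28349674e-04 -2.92844562e-01  9.56159965e-01 -1.25023968e-01]
 [ 9.99999897e-01  1.81350242e-05  4.53543747e-04  1.14814241e-04]
 [-1.50157804e-04  9.56160061e-01  2.92844524e-01 -7.49159371e-02]
 [ 0.00000000e+00  0.00000000e+00  0.00000000e+00  1.00000000e+00]] ['image', 'fovy', 'cx', 'cy', 'tool_from_camera']
```

View pics/a_side.png

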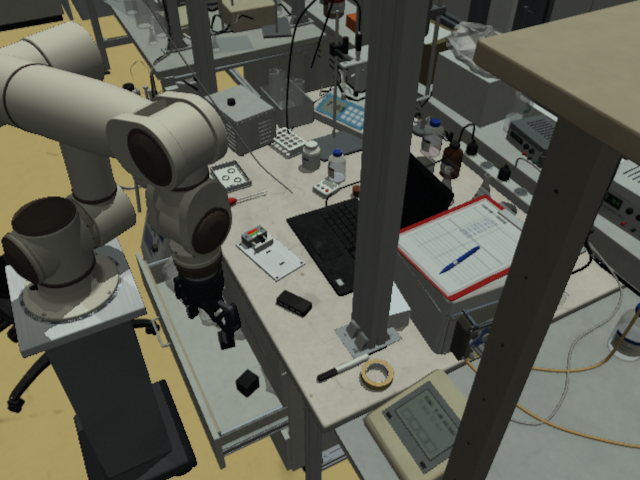

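View pics/a_top.png

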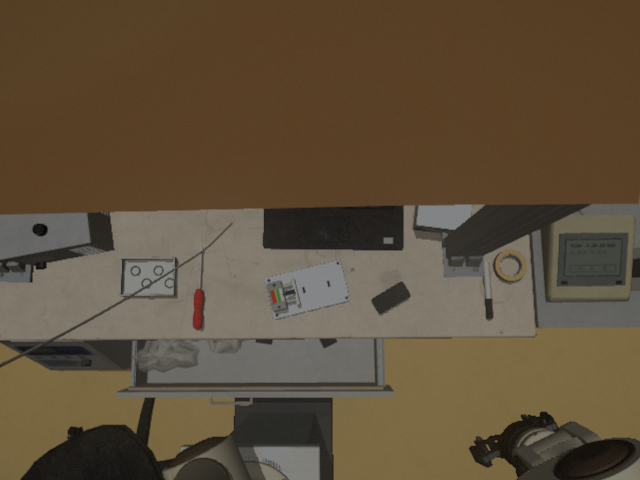

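View pics/a_wrist.png

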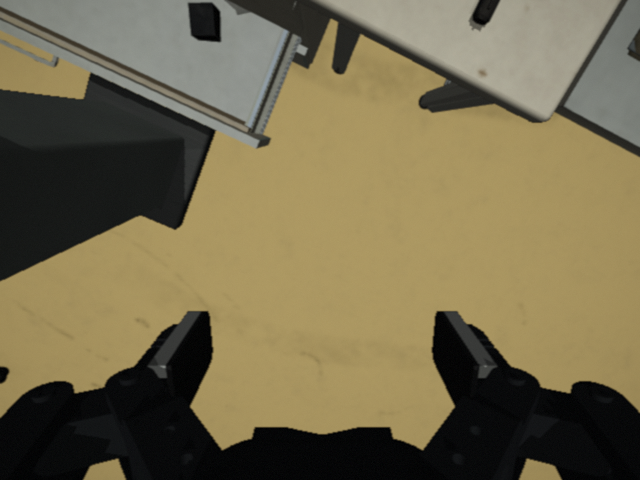

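The side view shows the hub at about (294,302) and the jig at about (270,255). In the top view the hub is at about (391,298), the jig plate at about (308,290) with its stop end to the left, and the post at about (463,255). I'll enlarge the top view.

```bash
python3 - <<'E'
import cv2
i=cv2.imread("pics/a_top.png")[240:340,250:430]
cv2.imwrite("pics/a_top_c.png",cv2.resize(i,None,fx=4.4,fy=4.4,interpolation=cv2.INTER_CUBIC))
i=cv2.imread("pics/a_side.png")[210:330,220:340]
cv2.imwrite("pics/a_side_c.png",cv2.resize(i,None,fx=5,fy=5,interpolation=cv2.INTER_CUBIC))
E
```

```text
(no output)
```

View pics/a_top_c.png

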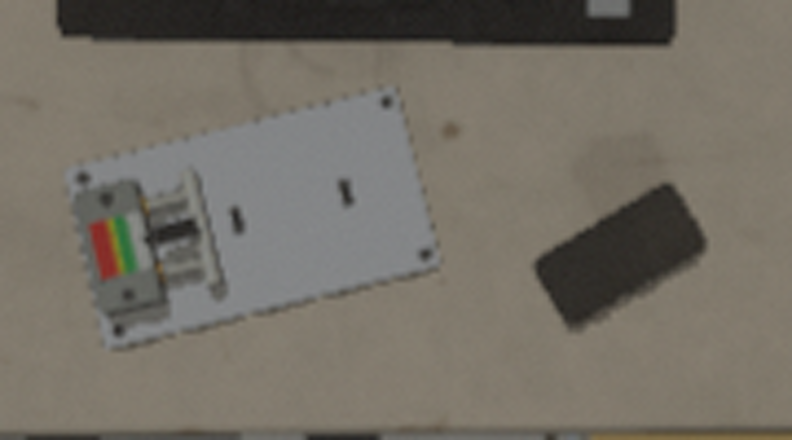

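View pics/a_side_c.png

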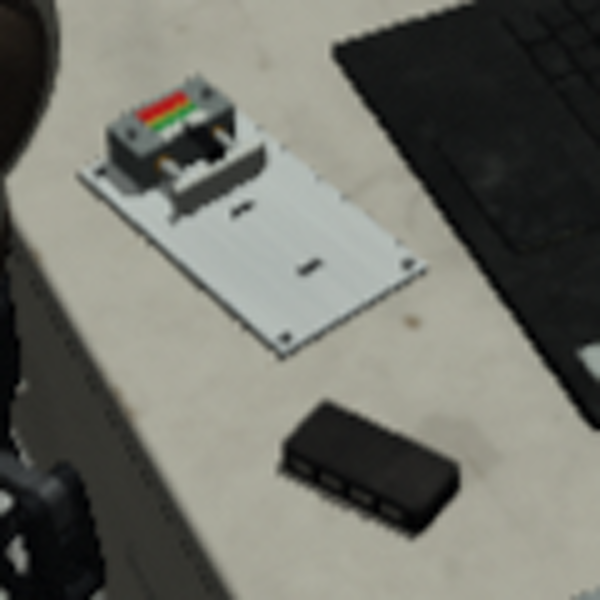

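Top crop (×4.4, offset 250,240): the plate corners are at about (68,172), (396,88), (440,266) and (110,346). The hub's top corners are at about (534,263), (670,183), (706,240) and (571,322). The ports are on the robot side, and the stop is at the plate's left end.

```bash
cat > h.py <<'E'
import numpy as np, cv2
from scipy.spatial.transform import Rotation as Rn
def ray(c,px,obs=None):
    f=240/np.tan(np.radians(c["fovy"])/2)
    px=np.atleast_2d(np.array(px,float))
    d=np.c_[(px[:,0]-c["cx"])/f,(px[:,1]-c["cy"])/f,np.ones(len(px))]
    T=np.linalg.inv(c["world_to_cam"]) if "world_to_cam" in c else tool(obs)@c["tool_from_camera"]
    return T[:3,3],d@T[:3,:3].T
def tool(o):
    T=np.eye(4);T[:3,:3]=Rn.from_euler('xyz',o["tcp_rot"],degrees=True).as_matrix();T[:3,3]=o["ee_pos"];return T
def at(c,px,z,obs=None):
    p,d=ray(c,px,obs);s=(z-p[2])/d[:,2];return p+s[:,None]*d
def proj(c,P,obs=None):
    f=240/np.tan(np.radians(c["fovy"])/2)
    W=c["world_to_cam"] if "world_to_cam" in c else np.linalg.inv(tool(obs)@c["tool_from_camera"])
    P=np.atleast_2d(P);q=P@W[:3,:3].T+W[:3,3];return np.c_[c["cx"]+f*q[:,0]/q[:,2],c["cy"]+f*q[:,1]/q[:,2]]
def rect(P):
    c=P[:,:2].mean(0)
    e=[np.linalg.norm(P[(i+1)%4,:2]-P[i,:2])*1e3 for i in range(4)]
    d=P[0,:2]-P[1,:2]+P[3,:2]-P[2,:2]
    return c.round(4),np.round(e,1),np.degrees(np.arctan2(d[1],d[0])).round(2)
E
python3 - <<'E'
from h import *
from workcell import viewer,bot
c=viewer.camera("top")
g=lambda L:np.array(L)/4.4+[250-.4,240-.4]
print("plate",rect(at(c,g([(68,172),(396,88),(440,266),(110,346)]),.006)))
print("hub",rect(at(c,g([(534,263),(670,183),(706,240),(571,322)]),.018)))
s=viewer.camera("side")
g=lambda L:np.array(L)/5+[220-.4,210-.4]
print("plate s",rect(at(s,g([(80,175),(283,355),(427,268),(235,112)]),.006)))
print("hub s",rect(at(s,g([(285,445),(415,515),(458,460),(325,403)]),.018)))
print(bot.nose_length)
E
```

```text
plate (array([ 0.5048, -0.1343]), array([181.9,  97.8, 180.4,  95.6]), np.float64(103.41))
hub (array([ 0.4841, -0.3276]), array([83.2, 35. , 83. , 36. ]), np.float64(120.09))
plate s (array([ 0.5055, -0.1412]), array([182.4,  98.6, 167.9,  98.6]), np.float64(103.68))
hub s (array([ 0.4838, -0.3308]), array([80. , 41.4, 77.8, 34.2]), np.float64(120.37))
0.017
```

The two cameras agree. The hub's centre is about (0.484,-0.329) with its long axis at 120°. The jig's yaw is about 103.5°. I need a twist of +95.3° for the grasp. I'll move above the hub first.

Call:
jog_arm:
  deltas:
    - {"x":15,"y":10,"z":0,"twist":6}
    - {"x":40,"y":27,"z":-5,"twist":14}
    - {"x":70,"y":48,"z":-10,"twist":22}
    - {"x":103,"y":70,"z":-20,"twist":30}
    - {"x":136,"y":92,"z":-30,"twist":38}
    - {"x":168,"y":114,"z":-40,"twist":46}
    - {"x":200,"y":135,"z":-50,"twist":54}
    - {"x":227,"y":153,"z":-60,"twist":62}
    - {"x":246,"y":166,"z":-67,"twist":70}
    - {"x":254,"y":171,"z":-70,"twist":78}

```text
validation failed for argument at $.de...
```

Call:
jog_arm:
  deltas:
    - {"twist":6}
    - {"twist":12}
    - {"twist":16}
    - {"twist":17}
    - {"twist":17}

```text
validation failed for argument at $.de...
```

```bash
cat > w.py <<'E'
import sys
from h import *
from workcell import bot,viewer
import json
n=sys.argv[1]
for k in sys.argv[2:] or ["wrist"]:
    o=bot.get_obs()
    c=viewer.camera(k)
    im=c["image"][:,:,::-1]
    cv2.imwrite(f"pics/{n}_{k}.png",im)
    np.save(f"pics/{n}_{k}.npy",np.array([{kk:v for kk,v in c.items() if kk!="image"},o],dtype=object),allow_pickle=True)
T=tool(o)
print(o["time"],o["ee_pos"].round(4),"toolx",T[:3,0].round(3),"yang",np.degrees(np.arctan2(T[1,1],T[0,1])).round(2),"F",o["wrist_force"].round(1),"op",round(o["opening"],4),"q",o["q"].round(1))
E
python3 w.py b wrist
```

```text
0.25 [ 0.2296 -0.4997  0.2479] toolx [-0.     0.001 -1.   ] yang -65.32 F [ 0.2 -0.1 -0. ] op 0.0854 q [-65.3   5.   10.1  95.1  -0.   90. ]
```

View pics/b_wrist.png

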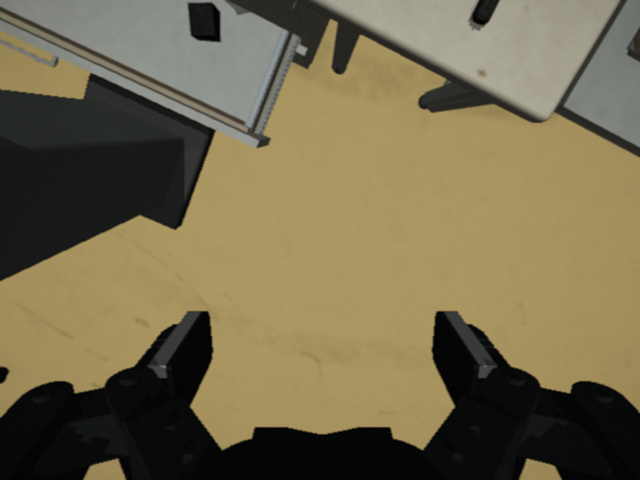

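The call was refused and the arm hasn't moved. Rows probably need every key, so I'll fill them in.

Call:
jog_arm:
  deltas:
    - {"fingers":1,"x":15,"y":10,"z":0,"twist":6}
    - {"fingers":1,"x":40,"y":27,"z":-5,"twist":14}
    - {"fingers":1,"x":70,"y":48,"z":-10,"twist":22}
    - {"fingers":1,"x":103,"y":70,"z":-20,"twist":30}
    - {"fingers":1,"x":136,"y":92,"z":-30,"twist":38}
    - {"fingers":1,"x":168,"y":114,"z":-40,"twist":46}
    - {"fingers":1,"x":200,"y":135,"z":-50,"twist":54}
    - {"fingers":1,"x":227,"y":153,"z":-60,"twist":62}
    - {"fingers":1,"x":246,"y":166,"z":-67,"twist":70}
    - {"fingers":1,"x":254,"y":171,"z":-70,"twist":78}

```text
time: 1.3
ee_pos: [0.485, -0.327, 0.1768]
tcp_rot: [-135.6, 89.9, 147.5]
wrist_force: [-0.0, -0.4, -0.8]
opening: 0.0853
```

Call:
jog_arm:
  deltas:
    - {"fingers":1,"x":0,"y":0,"z":0,"twist":6}
    - {"fingers":1,"x":0,"y":0,"z":0,"twist":12}
    - {"fingers":1,"x":0,"y":0,"z":0,"twist":17}
    - {"fingers":1,"x":0,"y":0,"z":0,"twist":17}

```text
time: 1.7
ee_pos: [0.485, -0.3269, 0.1767]
tcp_rot: [-137.6, 89.9, 162.6]
wrist_force: [0.1, 0.0, 0.6]
opening: 0.0855
```

```bash
python3 w.py c wrist
```

```text
1.7 [ 0.485  -0.3269  0.1767] toolx [-0.002  0.001 -1.   ] yang 30.21 F [0.1 0.  0.6] op 0.0855 q [-34.    9.    6.6  87.7  -0.   25.8]
```

View pics/c_wrist.png

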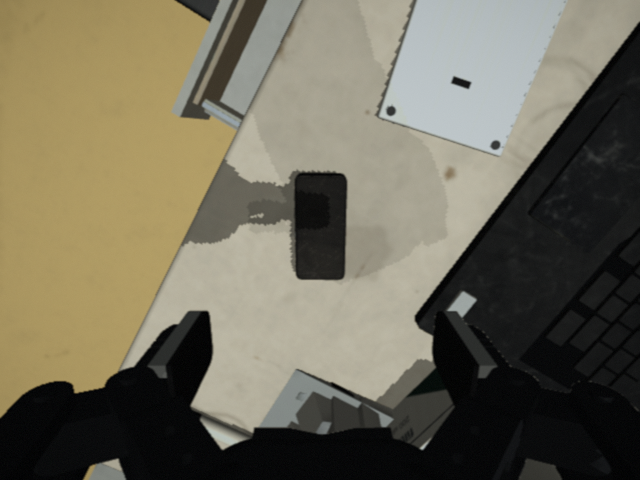

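```bash
python3 - <<'E'
import cv2
i=cv2.imread("pics/c_wrist.png")[160:295,250:400]
i=cv2.convertScaleAbs(i,alpha=2,beta=20)
cv2.imwrite("pics/c_c.png",cv2.resize(i,None,fx=4.4,fy=4.4,interpolation=cv2.INTER_CUBIC))
E
```

```text
(no output)
```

View pics/c_c.png

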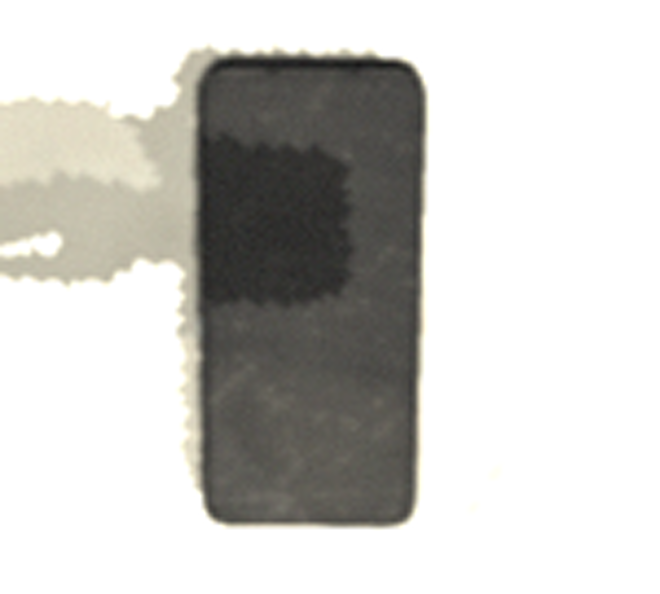

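The hub is nearly square in the wrist view. Its top-face edges in the crop are at about x 200–423 at the upper end and 204–415 at the lower end, with y from 62 to 523.

```bash
python3 - <<'E'
from h import *
c,o=np.load("pics/c_wrist.npy",allow_pickle=True)
g=lambda L:np.array(L)/4.4+[250-.4,160-.4]
P=at(c,g([(200,62),(204,523),(415,523),(423,62)]),.018,o)
r=rect(P);print(r, "d mm",(r[0]-o["ee_pos"][:2])*1e3)
# plate near edge corners
P=at(c,[(379,116),(501,155)],.006,o);d=P[1]-P[0];print(P,np.linalg.norm(d),np.degrees(np.arctan2(d[1],d[0]))+90)
E
```

```text
(array([ 0.4834, -0.3269]), array([83.6, 38.7, 83.6, 37.6]), np.float64(119.9)) d mm [-1.64479128  0.03160354]
[[ 0.47946433 -0.23346762  0.006     ]
 [ 0.57507376 -0.21037806  0.006     ]] 0.09835796408310156 103.57690157367063
```

Centre and yaw hold up: edges 84×38 mm, with the bevel explaining the missing width. I'll descend with the small correction.

Call:
jog_arm:
  deltas:
    - {"fingers":1,"x":-1,"y":0,"z":-10,"twist":0}
    - {"fingers":1,"x":-1.3,"y":-0.5,"z":-30,"twist":0}
    - {"fingers":1,"x":-1.3,"y":-0.5,"z":-55,"twist":0}
    - {"fingers":1,"x":-1.3,"y":-0.5,"z":-80,"twist":0}
    - {"fingers":1,"x":-1.3,"y":-0.5,"z":-105,"twist":0}
    - {"fingers":1,"x":-1.3,"y":-0.5,"z":-125,"twist":0}
    - {"fingers":1,"x":-1.3,"y":-0.5,"z":-140,"twist":0}
    - {"fingers":1,"x":-1.3,"y":-0.5,"z":-150,"twist":0}
    - {"fingers":1,"x":-1.3,"y":-0.5,"z":-156,"twist":0}
    - {"fingers":1,"x":-1.3,"y":-0.5,"z":-156,"twist":0}
  grip_force: 50

```text
time: 2.75
ee_pos: [0.4836, -0.3274, 0.0204]
tcp_rot: [-141.5, 89.9, 158.5]
wrist_force: [0.3, 0.1, -0.1]
opening: 0.0856
```

```bash
python3 w.py d wrist side
```

```text
2.8 [ 0.4839 -0.3276  0.0211] toolx [-0.001  0.    -1.   ] yang 30.01 F [-0.6 -0.2  0.1] op 0.0852 q [-34.1  11.5  -7.9  70.7  -0.   25.9]
```

View pics/d_wrist.png

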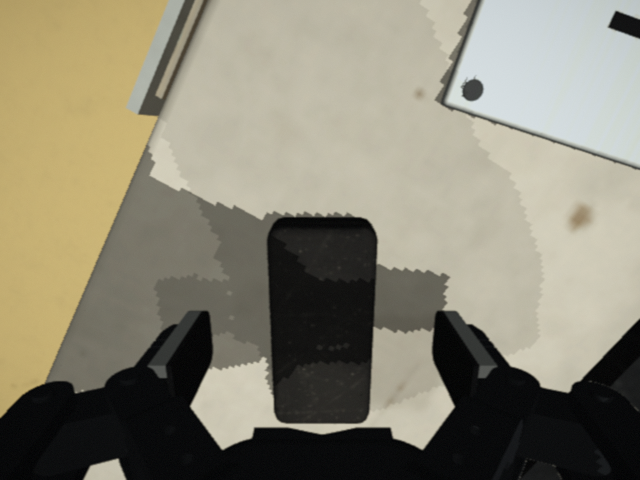

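The hub (columns 268–377) is centred between the open jaws. I'll close at 50 N.

Call:
jog_arm:
  deltas:
    - {"fingers":0.6,"x":0,"y":0,"z":0,"twist":0}
    - {"fingers":0.45,"x":0,"y":0,"z":0,"twist":0}
    - {"fingers":0.3,"x":0,"y":0,"z":0,"twist":0}
    - {"fingers":0.2,"x":0,"y":0,"z":0,"twist":0}
    - {"fingers":0.2,"x":0,"y":0,"z":0,"twist":0}
    - {"fingers":0.2,"x":0,"y":0,"z":0,"twist":0}
    - {"fingers":0.2,"x":0,"y":0,"z":0,"twist":0}
  grip_force: 50

```text
time: 3.55
ee_pos: [0.4844, -0.3279, 0.0222]
tcp_rot: [-21.1, 90.0, -81.1]
wrist_force: [-1.3, 0.3, 5.8]
opening: 0.0387
```

```bash
python3 w.py e wrist
```

```text
3.55 [ 0.4844 -0.3279  0.0222] toolx [ 0.    -0.001 -1.   ] yang 30.02 F [-1.3  0.3  5.8] op 0.0387 q [-34.1  11.4  -7.9  70.7  -0.   25.9]
```

View pics/e_wrist.png

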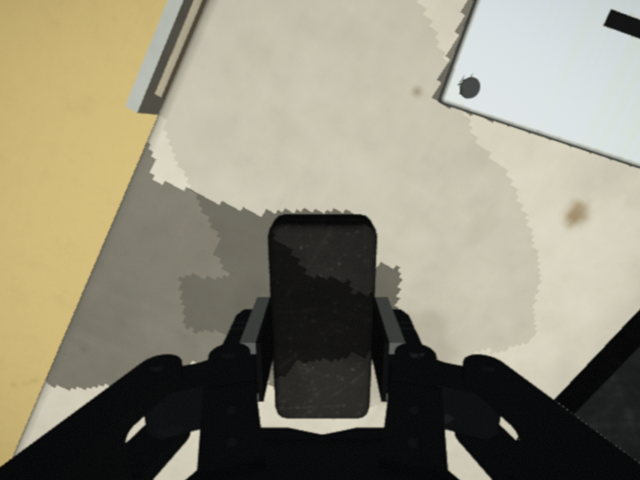

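Gripped: opening 0.039, hub held between the pads at columns 270–377. I'll lift, turn by -16.5° and carry it to a point above the plate behind the stop.

Call:
jog_arm:
  deltas:
    - {"fingers":0.2,"x":0,"y":0,"z":8,"twist":0}
    - {"fingers":0.2,"x":0,"y":0,"z":25,"twist":0}
    - {"fingers":0.2,"x":1,"y":5,"z":45,"twist":-1}
    - {"fingers":0.2,"x":4,"y":23,"z":57,"twist":-3}
    - {"fingers":0.2,"x":8,"y":48,"z":60,"twist":-6}
    - {"fingers":0.2,"x":14,"y":78,"z":60,"twist":-9}
    - {"fingers":0.2,"x":19,"y":108,"z":60,"twist":-12}
    - {"fingers":0.2,"x":24,"y":135,"z":60,"twist":-15}
    - {"fingers":0.2,"x":27,"y":153,"z":60,"twist":-16.5}
    - {"fingers":0.2,"x":28,"y":160,"z":60,"twist":-16.5}

```text
time: 4.6
ee_pos: [0.5125, -0.1664, 0.0824]
tcp_rot: [-42.3, 90.0, -118.7]
wrist_force: [-0.4, -0.6, -1.3]
opening: 0.0386
```

Call:
jog_arm:
  deltas:
    - {"fingers":0.2,"x":0,"y":0,"z":0,"twist":0}
    - {"fingers":0.2,"x":0,"y":0,"z":0,"twist":0}

```text
time: 4.8
ee_pos: [0.5125, -0.1669, 0.0825]
tcp_rot: [-36.9, 90.0, -113.3]
wrist_force: [-0.2, 0.7, -1.7]
opening: 0.0387
```

```bash
python3 w.py f side wrist
```

```text
4.85 [ 0.5124 -0.1672  0.0825] toolx [-0.    -0.001 -1.   ] yang 13.59 F [-0.2  0.1 -0.9] op 0.0388 q [-18.    3.5  -9.8  76.7  -0.   58.4]
```

View pics/f_wrist.png

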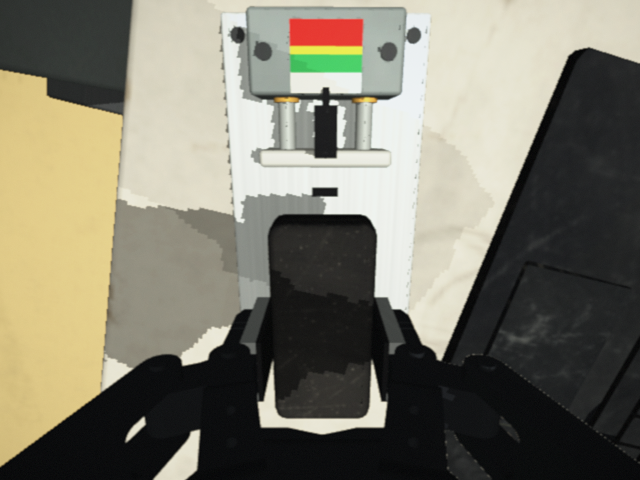

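View pics/f_side.png

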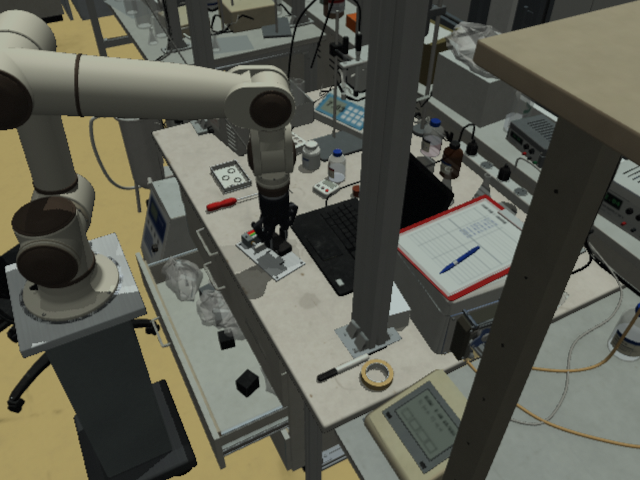

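The wrist view shows the stop bar at about (260–391, 150–166). The gauge scale is at (290–363, 18–90), with the pointer tip at about (325,90) in white. The hub's front end is at about row 218. I'll enlarge it.

```bash
python3 - <<'E'
import cv2
i=cv2.imread("pics/f_wrist.png")
cv2.imwrite("pics/f_c1.png",cv2.resize(i[0:180,215:435],None,fx=3.6,fy=3.3,interpolation=cv2.INTER_CUBIC))
j=cv2.convertScaleAbs(i[190:430,240:400],alpha=2.5,beta=20)
cv2.imwrite("pics/f_c2.png",cv2.resize(j,None,fx=2.5,fy=2.5,interpolation=cv2.INTER_CUBIC))
E
```

```text
(no output)
```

View pics/f_c1.png

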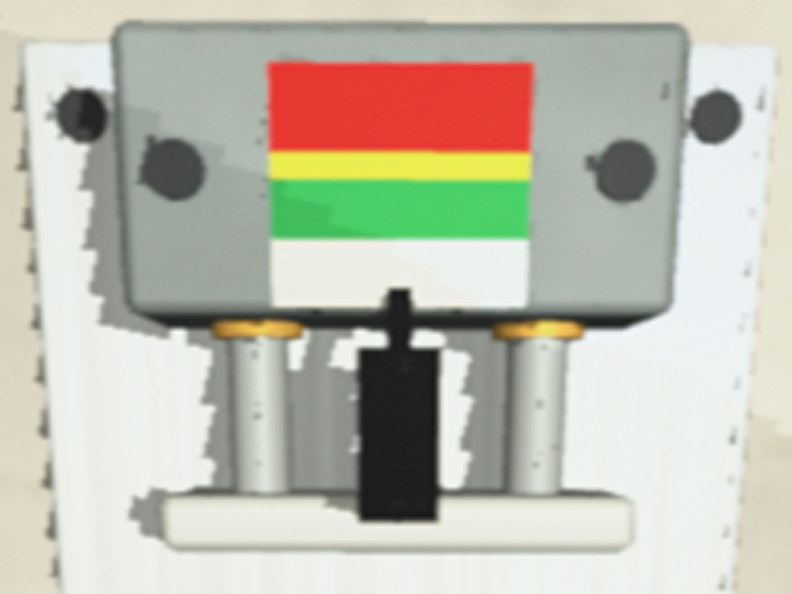

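View pics/f_c2.png

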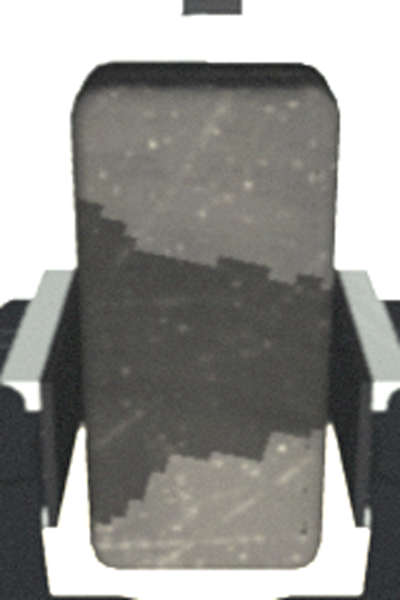

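```bash
python3 - <<'E'
from h import *
c,o=np.load("pics/f_wrist.npy",allow_pickle=True)
g1=lambda L:np.array(L)/[3.6,3.3]+[215-.4,-.4]
g2=lambda L:np.array(L)/2.5+[240-.3,190-.3]
def ln(n,L,z):
    P=at(c,L,z,o);d=(P[1]-P[0])[:2];print(n,P[:,:2].round(4).tolist(),"len",(np.linalg.norm(d)*1e3).round(1),"ang+90",(np.degrees(np.arctan2(d[1],d[0]))+90).round(2),"mid",P.mean(0)[:2].round(4));return P
S=ln("stop front top",g1([(166,549),(633,550)]),.028)
B=ln("stop back top",g1([(172,495),(628,497)]),.028)
H=ln("housing front top",g1([(132,308),(670,306)]),.034)
Hb=ln("housing back top",g1([(118,24),(685,26)]),.034)
Pb=ln("plate back",g1([(28,43),(776,46)]),.006)
for s in ((40,300),(762,300)): print(at(c,g1([s]),.006,o)[:,:2])
F=ln("hub front top",g2([(76,90),(338,90)]),o["ee_pos"][2]-.0042)
Fb=ln("hub front bot",g2([(90,65),(325,65)]),o["ee_pos"][2]-.0222)
R=ln("hub rear top",g2([(94,568),(320,568)]),o["ee_pos"][2]-.0042)
print("pads TCP",o["ee_pos"])
E
```

```text
stop front top [[0.4712, -0.1176], [0.5301, -0.1035]] len 60.5 ang+90 103.47 mid [ 0.5007 -0.1105]
stop back top [[0.4706, -0.1101], [0.5274, -0.0967]] len 58.4 ang+90 103.33 mid [ 0.499  -0.1034]
housing front top [[0.4623, -0.0876], [0.5243, -0.0724]] len 63.8 ang+90 103.81 mid [ 0.4933 -0.08  ]
housing back top [[0.4549, -0.0562], [0.5166, -0.0415]] len 63.4 ang+90 103.41 mid [ 0.4858 -0.0489]
plate back [[0.4375, -0.0551], [0.5323, -0.0326]] len 97.5 ang+90 103.38 mid [ 0.4849 -0.0439]
[[ 0.44453144 -0.08836986]]
[[ 0.54108386 -0.06501412]]
hub front top [[0.485, -0.1307], [0.5209, -0.122]] len 36.9 ang+90 103.6 mid [ 0.503  -0.1263]
hub front bot [[0.485, -0.1312], [0.5213, -0.1224]] len 37.4 ang+90 103.6 mid [ 0.5032 -0.1268]
hub rear top [[0.504, -0.2103], [0.5405, -0.2015]] len 37.6 ang+90 103.6 mid [ 0.5222 -0.2059]
pads TCP [ 0.51244841 -0.16715787  0.0825094 ]
```

All features agree. The jig origin is about (0.5077,-0.1397) at yaw 103.45°. The hub front is about 16 mm from the stop, the hub is off by about +1.6 mm in jig y, and the yaw is good. I'll correct and lower to the plate, touching down slowly.

Call:
jog_arm:
  deltas:
    - {"fingers":0.2,"x":0.8,"y":0.2,"z":-6,"twist":-0.1}
    - {"fingers":0.2,"x":1.6,"y":0.4,"z":-16,"twist":-0.1}
    - {"fingers":0.2,"x":1.6,"y":0.4,"z":-26,"twist":-0.1}
    - {"fingers":0.2,"x":1.6,"y":0.4,"z":-35,"twist":-0.1}
    - {"fingers":0.2,"x":1.6,"y":0.4,"z":-42,"twist":-0.1}
    - {"fingers":0.2,"x":1.6,"y":0.4,"z":-47,"twist":-0.1}
    - {"fingers":0.2,"x":1.6,"y":0.4,"z":-50,"twist":-0.1}
    - {"fingers":0.2,"x":1.6,"y":0.4,"z":-52,"twist":-0.1}
    - {"fingers":0.2,"x":1.6,"y":0.4,"z":-52,"twist":-0.1}

```text
time: 5.8
ee_pos: [0.514, -0.1668, 0.0304]
tcp_rot: [-38.6, 90.0, -115.1]
wrist_force: [0.4, -0.2, -1.6]
opening: 0.0385
```

```bash
python3 w.py g wrist
```

```text
5.8 [ 0.514  -0.1668  0.0304] toolx [-0.    -0.001 -1.   ] yang 13.47 F [ 0.4 -0.2 -1.6] op 0.0385 q [-18.    5.2 -13.9  70.9  -0.   58.6]
```

View pics/g_wrist.png

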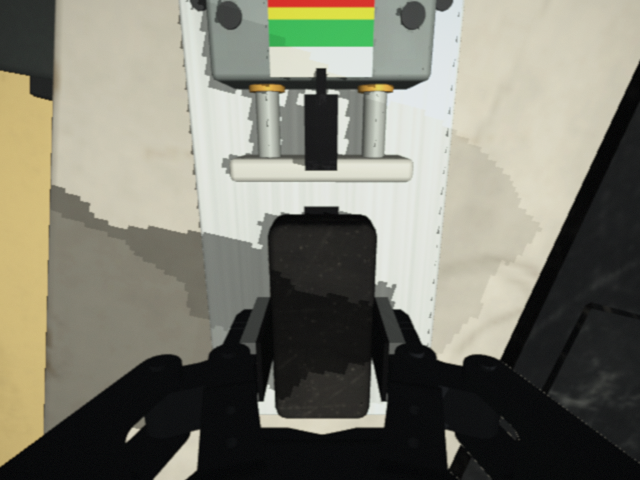

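Well centred: stop mid column 321.5, hub mid 322.5. Now the last 2 mm down.

Call:
jog_arm:
  deltas:
    - {"fingers":0.2,"x":0,"y":0,"z":-1,"twist":0}
    - {"fingers":0.2,"x":0,"y":0,"z":-1.8,"twist":0}
    - {"fingers":0.2,"x":0,"y":0,"z":-2.2,"twist":0}
    - {"fingers":0.2,"x":0,"y":0,"z":-2.2,"twist":0}

```text
time: 6.25
ee_pos: [0.5141, -0.1669, 0.0284]
tcp_rot: [-18.7, 90.0, -95.2]
wrist_force: [0.1, 0.1, -1.5]
opening: 0.0386
```

```bash
python3 w.py i side wrist
```

```text
6.3 [ 0.5141 -0.1669  0.0284] toolx [-0.    -0.001 -1.   ] yang 13.47 F [-0.3 -0.3 -1.6] op 0.0386 q [-18.    5.3 -14.   70.7  -0.   58.6]
```

Call:
jog_arm:
  deltas:
    - {"fingers":0.2,"x":0,"y":0,"z":-0.5,"twist":0}
    - {"fingers":0.2,"x":0,"y":0,"z":-1,"twist":0}
    - {"fingers":0.2,"x":0,"y":0,"z":-1,"twist":0}

```text
time: 6.65
ee_pos: [0.5142, -0.1669, 0.0282]
tcp_rot: [12.6, 89.9, -63.9]
wrist_force: [-2.8, 0.5, 5.7]
opening: 0.0385
```

```bash
python3 w.py j side wrist
```

```text
6.7 [ 0.5142 -0.1669  0.0282] toolx [ 0.    -0.001 -1.   ] yang 13.47 F [-3.1  1.   6.6] op 0.0387 q [-18.    5.3 -14.   70.6  -0.   58.6]
```

Contact came at z = 0.0282, exactly as predicted for the hub on the plate. A quick look confirms the placing before I slide.

```bash
python3 - <<'E'
import cv2,numpy as np
a=cv2.imread("pics/j_wrist.png")[0:440,150:480]
b=cv2.imread("pics/j_side.png")[190:300,220:330]
b=cv2.resize(b,(440,440),interpolation=cv2.INTER_CUBIC)
cv2.imwrite("pics/j_c.png",np.hstack([a,b]))
E
```

```text
(no output)
```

View pics/j_c.png

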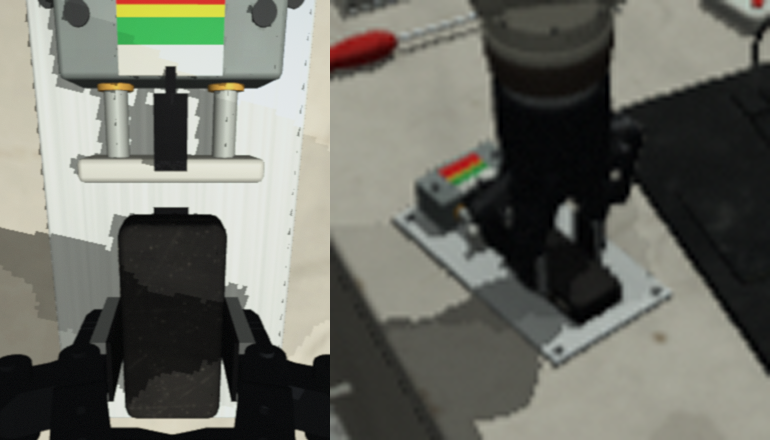

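The hub lies flat and centred on the plate with a clear gap. I'll slide 12 mm along jig x.

Call:
jog_arm:
  deltas:
    - {"fingers":0.2,"x":-0.2,"y":1.0,"z":-0.2,"twist":0}
    - {"fingers":0.2,"x":-0.6,"y":2.5,"z":-0.2,"twist":0}
    - {"fingers":0.2,"x":-0.9,"y":3.9,"z":-0.2,"twist":0}
    - {"fingers":0.2,"x":-1.3,"y":5.3,"z":-0.2,"twist":0}
    - {"fingers":0.2,"x":-1.6,"y":6.8,"z":-0.2,"twist":0}
    - {"fingers":0.2,"x":-2.0,"y":8.3,"z":-0.2,"twist":0}
    - {"fingers":0.2,"x":-2.3,"y":9.7,"z":-0.2,"twist":0}
    - {"fingers":0.2,"x":-2.6,"y":10.9,"z":-0.2,"twist":0}
    - {"fingers":0.2,"x":-2.8,"y":11.7,"z":-0.2,"twist":0}
    - {"fingers":0.2,"x":-2.8,"y":11.7,"z":-0.2,"twist":0}

```text
time: 7.75
ee_pos: [0.5116, -0.1552, 0.0282]
tcp_rot: [26.5, 89.9, -50.0]
wrist_force: [-0.3, -1.3, 4.1]
opening: 0.0384
```

```bash
python3 w.py k wrist
```

```text
7.75 [ 0.5116 -0.1552  0.0282] toolx [ 0.001 -0.001 -1.   ] yang 13.48 F [-0.3 -1.3  4.1] op 0.0384 q [-16.9   4.5 -14.9  70.5  -0.   59.7]
```

View pics/k_wrist.png

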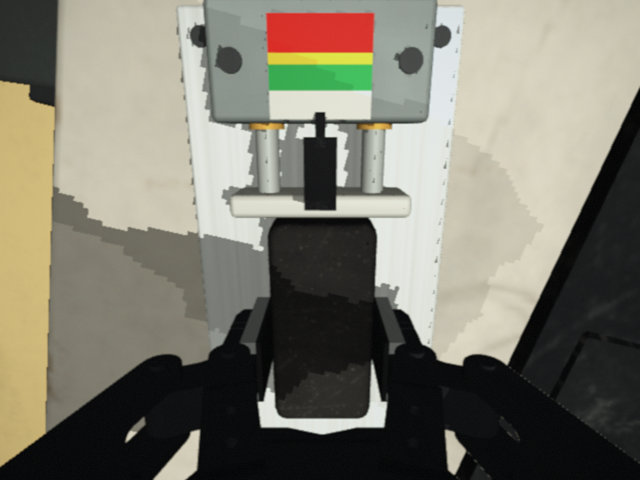

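No contact yet: the pointer is still at zero, and about 4 mm of gap remains. I'll push another 12 mm.

Call:
jog_arm:
  deltas:
    - {"fingers":0.2,"x":-0.2,"y":1.0,"z":-0.2,"twist":0}
    - {"fingers":0.2,"x":-0.6,"y":2.5,"z":-0.2,"twist":0}
    - {"fingers":0.2,"x":-0.9,"y":3.9,"z":-0.2,"twist":0}
    - {"fingers":0.2,"x":-1.3,"y":5.3,"z":-0.2,"twist":0}
    - {"fingers":0.2,"x":-1.6,"y":6.8,"z":-0.2,"twist":0}
    - {"fingers":0.2,"x":-2.0,"y":8.3,"z":-0.2,"twist":0}
    - {"fingers":0.2,"x":-2.3,"y":9.7,"z":-0.2,"twist":0}
    - {"fingers":0.2,"x":-2.6,"y":10.9,"z":-0.2,"twist":0}
    - {"fingers":0.2,"x":-2.8,"y":11.7,"z":-0.2,"twist":0}
    - {"fingers":0.2,"x":-2.8,"y":11.7,"z":-0.2,"twist":0}

```text
time: 8.8
ee_pos: [0.5091, -0.1446, 0.0282]
tcp_rot: [13.0, 89.8, -63.5]
wrist_force: [2.3, -9.1, 2.6]
opening: 0.0387
```

```bash
python3 w.py l wrist; python3 -c "
import cv2
i=cv2.imread('pics/l_wrist.png')[20:270,190:450]
cv2.imwrite('pics/l_c.png',cv2.resize(i,None,fx=2.4,fy=2.4,interpolation=cv2.INTER_CUBIC))"
```

```text
8.8 [ 0.5091 -0.1446  0.0282] toolx [ 0.002 -0.003 -1.   ] yang 13.43 F [ 2.3 -9.1  2.6] op 0.0387 q [-15.8   3.7 -15.8  70.4  -0.2  60.8]
```

View pics/l_c.png

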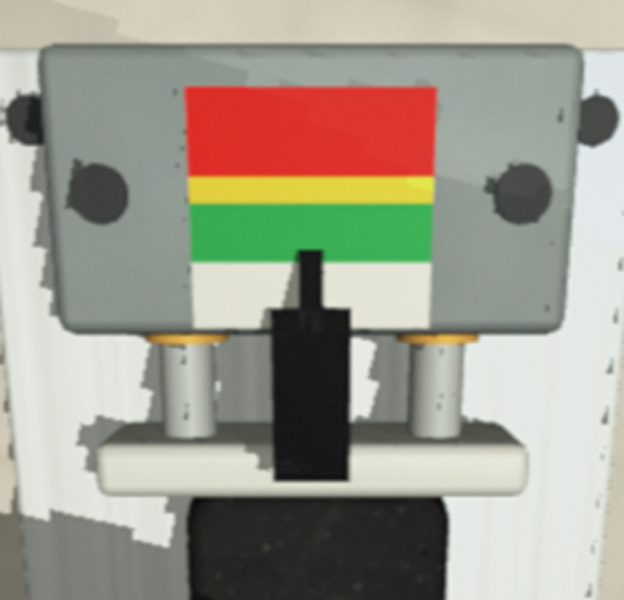

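The pointer tip is at crop row 250, just inside green (204–262), so about 7.4 mm. I'll add about 2 mm plus the arm's deflection.

Call:
jog_arm:
  deltas:
    - {"fingers":0.2,"x":-0.3,"y":1.2,"z":-0.2,"twist":0}
    - {"fingers":0.2,"x":-0.5,"y":2.0,"z":-0.2,"twist":0}
    - {"fingers":0.2,"x":-0.7,"y":2.7,"z":-0.2,"twist":0}
    - {"fingers":0.2,"x":-0.8,"y":3.2,"z":-0.2,"twist":0}
    - {"fingers":0.2,"x":-0.8,"y":3.2,"z":-0.2,"twist":0}
    - {"fingers":0.2,"x":-0.8,"y":3.2,"z":-0.2,"twist":0}
    - {"fingers":0.2,"x":-0.8,"y":3.2,"z":-0.2,"twist":0}

```text
time: 9.55
ee_pos: [0.5087, -0.1428, 0.0282]
tcp_rot: [8.0, 89.6, -68.6]
wrist_force: [2.2, -10.6, 2.8]
opening: 0.0386
```

```bash
python3 w.py m side wrist; python3 w.py m2 wrist;python3 -c "
import cv2
i=cv2.imread('pics/m_wrist.png')[20:270,190:450]
cv2.imwrite('pics/m_c.png',cv2.resize(i,None,fx=2.4,fy=2.4,interpolation=cv2.INTER_CUBIC))"
```

```text
9.6 [ 0.5087 -0.1428  0.0282] toolx [ 0.002 -0.006 -1.   ] yang 13.38 F [  1.7 -10.7   3.3] op 0.0387 q [-15.5   3.5 -16.   70.3  -0.3  61.1]
9.65 [ 0.5087 -0.1428  0.0283] toolx [ 0.003 -0.006 -1.   ] yang 13.37 F [  2.1 -11.3   3.1] op 0.0386 q [-15.5   3.5 -16.   70.3  -0.3  61.1]
```

View pics/m_c.png

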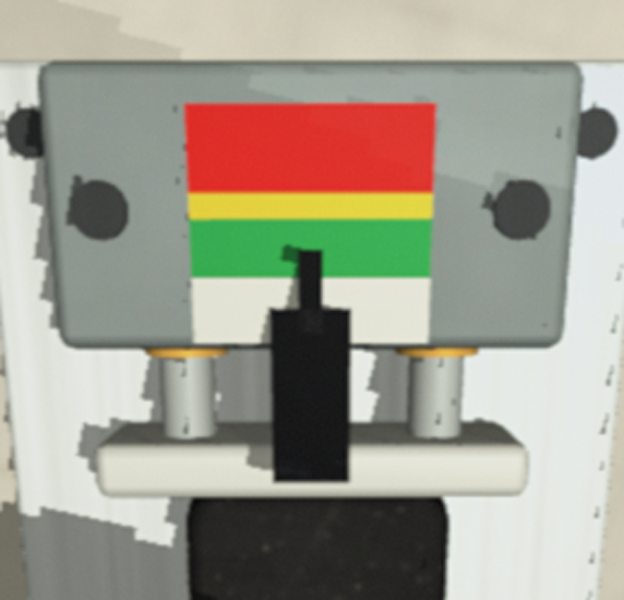

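View pics/m2_wrist.png

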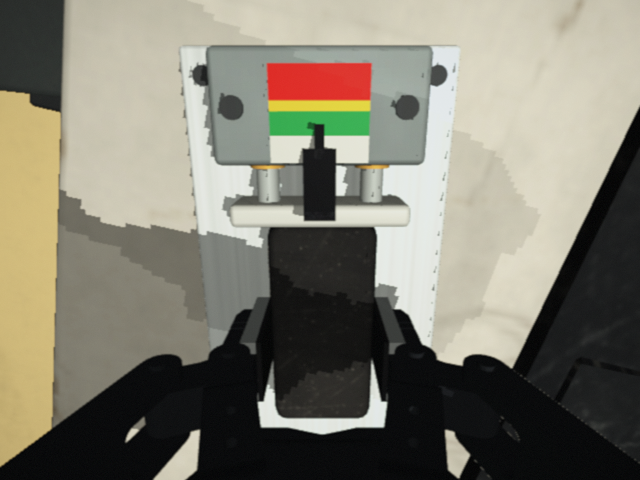

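View pics/m_side.png

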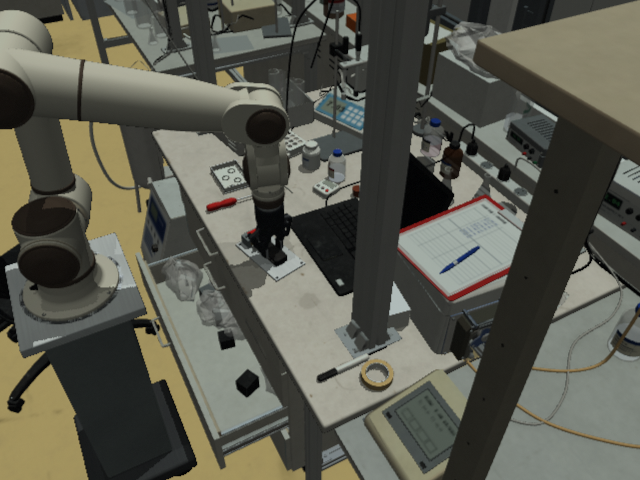

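The tip is at row 250 with green from 219 to 276, so about 9.2 mm, mid-green. The hub is square against the stop and the bystanders are unmoved. I'll check that the hold is steady over a few more camera periods, then hand in.

```bash
python3 w.py n1 top wrist; python3 w.py n2 wrist wrist wrist wrist wrist wrist; python3 -c "
import cv2,numpy as np
a=cv2.imread('pics/m_wrist.png');b=cv2.imread('pics/n2_wrist.png');print(cv2.absdiff(a,b).mean())
i=b[40:240,220:430]
cv2.imwrite('pics/n_c.png',cv2.resize(i,None,fx=2.8,fy=2.8,interpolation=cv2.INTER_CUBIC))"
```

```text
9.75 [ 0.5087 -0.1428  0.0282] toolx [ 0.002 -0.006 -1.   ] yang 13.38 F [  1.8 -10.9   3.2] op 0.0388 q [-15.5   3.5 -16.   70.3  -0.3  61.1]
10.05 [ 0.5087 -0.1428  0.0282] toolx [ 0.002 -0.006 -1.   ] yang 13.38 F [  3.4 -11.1   3.6] op 0.0383 q [-15.5   3.5 -16.   70.3  -0.3  61.1]
0.9234711371527777
```

View pics/n_c.png

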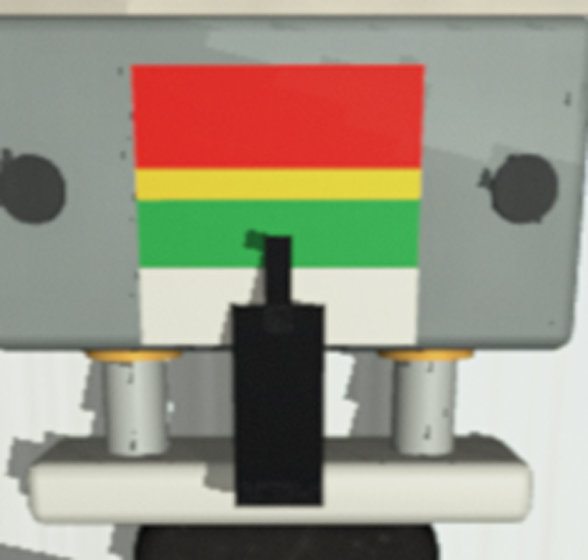

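View pics/n1_top.png

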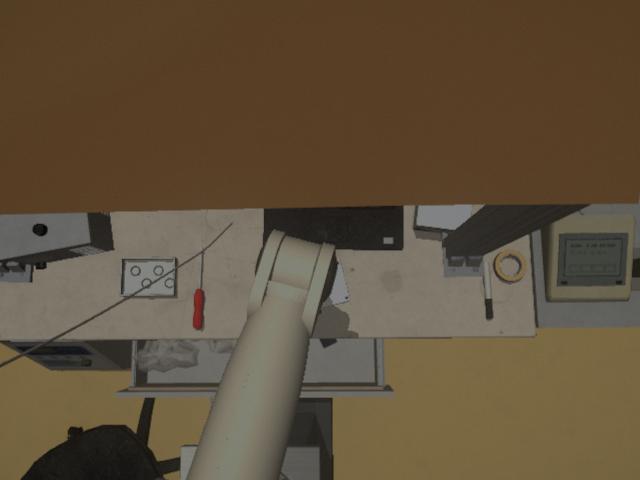

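The hold is steady: the pose hasn't changed over 0.4 s, the pointer is mid-green (tip at row 236, green 200–267), and the screwdriver, tray and marker are where they were. Handing in.

```bash
python3 -c "
from workcell import ticket
print(ticket.job_done())"
```

```text
the job is handed in; nothing more can be done
None
```

The hub is on the jig, held end-on and square against the stop, with the pointer near mid-green. I handed the job in at about 10 s with the arm still pressing. I gripped the hub across its width and set it flat and centred on the plate, about 16 mm short of the stop. Then I slid it along the jig in three moves.

**Last checks**
- **Pointer:** it stood at about 9.2 mm (green runs from 6 to 13 mm), and in no picture did it go past green.
- **Push:** the wrist force was about 11 N, including friction on the plate. The pose was unchanged over the last 0.4 s.
- **Alignment:** the gripper's yaw was within 0.1° of the jig's.
- **Bystanders:** the screwdriver, tray and marker were where they started, and I saw no sign that the carton or timer had moved; the arm went near neither.

**Small disagreements**
- **Centring:** the arm's position put the hub about 0.2 mm off centre, while the last wrist picture suggested up to 0.8 mm.
- **Tilt:** the tool leaned about 0.35° under the push.
- **Grip opening:** the gripper read 38.7 mm on the 41 mm hub, but the grip did not slip.
- **Refused calls:** my first two move calls were refused because I had left out some values. The arm did not move.

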